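# Pack the stain bottles into the carrying caddy

## Task

Pack the three smaller brown bottles into the caddy, each standing upright down in the well made for its size: the little squat one in the narrowest well, the slim one with the dropper bulb in the middle-sized well, the stout white-capped one in the widest well. Leave the look-alikes, the biggest brown bottle with the black cap and the little white dropper bottle, where they stand, and the staining jar and the tally counter too. Keep every bottle upright all the way.

Things in the scene. Friction and masses are not known exactly. Their poses are not given: they have to be found in the camera images.
- oil_amber_c (a point): the little squat brown glass bottle, 31 mm across and 62 mm tall (body up to 50 mm, then a black cap 24 mm across); goes into the narrowest well. Point: its centre, 31 mm above its underside. Its z axis points to its cap; it stands on the bench. 55 g.
- stain_w_c (a point): the slim brown glass bottle with a dark red dropper bulb, 42 mm across and 122 mm tall (straight body up to 82 mm, above it the dropper bulb, 27 mm across); goes into the middle-sized well. Point: its centre axis, 61 mm above its underside. Its z axis points to the bulb; it stands on the bench. 170 g.
- stain_wri_c (a point): the stout brown glass bottle with a white cap, 53 mm across and 120 mm tall (body up to about 100 mm, cap 33 mm across); goes into the widest well. Point: its centre, 60 mm above its underside. Its z axis points to the cap; it stands on the bench. 280 g.
- stain_giem_c (a point): look-alike that stays: the biggest brown glass bottle, with a black cap, 60 mm across and 134 mm tall. Point: its centre, 67 mm above its underside. Loose.
- dropper_white_c (a point): look-alike that stays: little white plastic dropper bottle with a pointed tip, 27 mm across and 66 mm tall. Point: its centre, 33 mm above its underside. Loose and light.
- jar_c (a point): bystander: clear glass staining jar with a white lid, 57 mm across and 97 mm tall. Point: its centre, 48 mm above its underside. Loose.
- counter_c (a point): bystander: grey round hand tally counter lying flat, 46 mm across (66 x 58 mm with its lever and ring), 25 mm high. Point: centre of its round case, 12 mm above its underside. Loose.
- insert_small: the block with the narrowest well: grey square block 84 x 84 x 16 mm, fixed in the low aluminium caddy (tray rim 14 mm above the bench) beside the other two blocks in a row along its y axis (84 mm apart, in any order); one round blind well, 47 mm across and 10 mm deep with a black floor, in the middle of its top. Origin: centre of its underside, 4 mm above the bench, so the well's floor is 6 mm and the block's top 16 mm above the origin. z is up.
- insert_medium: the block with the middle-sized well: grey square block 84 x 84 x 16 mm, fixed in the low aluminium caddy (tray rim 14 mm above the bench) beside the other two blocks in a row along its y axis (84 mm apart, in any order); one round blind well, 58 mm across and 10 mm deep with a black floor, in the middle of its top. Origin: centre of its underside, 4 mm above the bench, so the well's floor is 6 mm and the block's top 16 mm above the origin. z is up.
- insert_large: the block with the widest well: grey square block 84 x 84 x 16 mm, fixed in the low aluminium caddy (tray rim 14 mm above the bench) beside the other two blocks in a row along its y axis (84 mm apart, in any order); one round blind well, 69 mm across and 10 mm deep with a black floor, in the middle of its top. Origin: centre of its underside, 4 mm above the bench, so the well's floor is 6 mm and the block's top 16 mm above the origin. z is up.
Things that resemble listed ones, but are neither listed nor needed, are in the scene too. What is shaped like the part that bears stain_w_c but green or pink is not meant. Leave any red look-alike of the part that bears oil_amber_c alone.

How it is judged:
By the outcome, as a careful person would: the job done as asked, in the order asked, and still so for the second after the job is handed in, with the robot touching nothing.
It also fails if it takes over 96 s, if anything falls off the work surface, if the arm or the gripper's body presses on something with over 40 N, if the wrist force passes 120 N, or if a joint passes its speed limit or range.

## Robot

A 6-joint arm with a two-finger parallel gripper is mounted at the origin on a cart in front of the work surface, level with it; the furniture and walls round the work are solid. World frame = base frame: x ahead of the robot, y to its left, z up, the work surface at z = 0. Lengths are in m, angles in rad, forces in N, time in s.
With the tool pointing down it reaches from about 0.275 to 0.875 m from the base axis. Payload 12.5 kg.
Tool frame: the origin (TCP) lies midway between the tips of the shut fingers; the grasp point (between the pads) lies 19 mm behind it; z points along the fingers, y is the line along which they close (so a half turn about z gives the same grasp; the last joint's range is limited). The gripper opens to 85 mm and grips with 20 to 120 N. Pads are 22 mm wide; open, the fingers measure 114 mm over their backs; the gripper's body (76 mm by 85 mm) begins 54 mm behind the grasp point. The pads swing forward as they close: fully open they stand 13 mm farther back than shut.
Start: joints at [1.222, 0.351, 1.652, -0, 1.139, -0.085], TCP at [0.143, 0.531, 0.231] pointing down, gripper open.
Joint ranges: [-2.75, 2.75], [-0.79, 2.1], [0.01, 2.65], [-1.57, 4.71], [0.07, 3.14], [-2.87, 2.87]. Speed limits (rad/s): [2.22, 2.22, 2.79, 3.14, 3.14, 3.14].

## Interface

Orientations are given as a 3x3 rotation matrix whose columns are the frame's x, y, z axes.
In Python, from plant import ctrl gives the robot as it stands.
- The arm moves only by the tool servo_tool, never from a script. Its arguments are lists of equal length, an entry for each row: "travel": the shift along the tool's x, y, z in m, a list of three; "turn": the turn about the tool's z in degrees; "hand": the finger opening in m, from 0 to 0.0854. A call has exactly 10 rows; each row shifts and turns the commanded pose from where the row before left it, along the tool's axes as they then stand; what a row does not reach is not made up. A row lasts 1/8 s, in which the tool goes at most 62.5 mm and 10.7 degrees, less where a joint would pass 70% of its speed; a pose out of reach is approached as far as the arm can. A call with a gripper value outside its range is refused whole. The fingers move at their own pace and stop on an object; the grip force is fixed at half the most. Time passes only in rows, so rows that do not move let the fingers close, or fill a call up. It gives the time, the measured TCP pose, the force, the opening and the grip force at its end, in the units of the state.
- ctrl.get_obs(): the state, without advancing time (a new reading comes with each control period).
- ctrl.read_camera(name): name is "scene" or "side" or "wrist"; returns a dict with "image" (420x560x3 uint8, red, green, blue), "range_z" (420x560 float32, m along the optical axis (not along the pixel's ray), 0 where there is no reading), "mtx" (3x3 intrinsics, pixels), "k1" (the pictures are not rectified: a ray, as slopes to the right and down, at radius r is drawn at 1 + k1 r^2 times it, then the intrinsics apply), "origin" and "rotation" of the camera in the world; the wrist camera has in their place "hand_eye" (4x4, takes a point from camera to tool coordinates, whose origin is the TCP and whose axes are the flange's). Camera axes: x right, y down, z forward; pixel columns grow to the right and rows downward; lengths in m; the calibration is good to about 2 mm. A picture is of the moment at which its call begins: read the wrist's pose just before it.
- ctrl.hand_in(): hands the job in; it is judged then, once.
The state is a dict: "time": time; "joint_pos": joint angles; "qvel": joint speeds; "tau": joint torques, N m; "tcp_pos": TCP position; "tcp_rot": TCP orientation; "ft_force": force on the tool from outside, world axes, zero at the start; "wrist_torque": the same for the moment, N m; "gripper_width": finger opening in m; "grasp_force": force on a finger pad.
Only numpy, scipy, OpenCV 4.12 (cv2) and the standard library are available. Lean on these libraries where they do the work, as an engineer would, in place of code of your own. Each camera call takes 0.05 s, during which the arm holds its last target. There are 200 camera calls.

## Working session

There is one attempt and no reset: what is moved stays moved. The work goes in short steps, Python scripts to look and compute and a tool call to move; the robot and the scene stay as the last step left them, time stands still between calls to the robot, and variables do not carry over. Pictures are saved under pics/ and viewed, at most 14 in all, crops included, and the job is handed in when it is done.

Besides the shell and the picture viewer there is one more tool, called after "Emit:" as name(argument=value, ...) on one line, values as JSON. servo_tool: Moves the arm, as the interface text tells. Its arguments: {"type":"object","properties":{"travel":{"type":"array"},"turn":{"type":"array"},"hand":{"type":"array"}},"required":["travel","turn","hand"]}

```bash
mkdir -p pics; cat > h.py <<'E'
import numpy as np,cv2
from plant import ctrl
def cam(n):
    o=ctrl.get_obs(); c=ctrl.read_camera(n)
    if 'hand_eye' in c:
        T=np.eye(4);T[:3,:3]=o['tcp_rot'];T[:3,3]=o['tcp_pos'];T=T@np.array(c['hand_eye']);c['origin']=T[:3,3];c['rotation']=T[:3,:3]
    return c
def cloud(c):
    h,w=c['range_z'].shape;u,v=np.meshgrid(np.arange(w),np.arange(h))
    p=np.stack([u,v],-1).reshape(-1,1,2).astype(float)
    s=cv2.undistortPoints(p,np.array(c['mtx'],float),np.array([c['k1'],0,0,0.])).reshape(h,w,2)
    z=c['range_z'].astype(float)[...,None]
    P=np.concatenate([s*z,z],-1)@np.array(c['rotation']).T+np.array(c['origin'])
    P[c['range_z']<=0]=np.nan
    return P
def save(c,f,s=1.4):
    cv2.imwrite('pics/'+f,cv2.resize(c['image'][...,::-1],None,fx=s,fy=s))
E
python3 - <<'E'
from h import *
for n in ('scene','side'):
    c=cam(n);save(c,n+'0.png');np.savez('/tmp/'+n,P=cloud(c),I=c['image']);print(c['origin'],c['rotation'])
o=ctrl.get_obs();print(o['tcp_pos'],o['tcp_rot'],o['time'])
E
```

```text
[0.93454218 0.1272497  0.84731985] [[-0.29992961  0.83827378 -0.45534525]
 [ 0.95387006  0.25692885 -0.15530448]
 [-0.01319634 -0.48092061 -0.87666483]]
[0.98367761 0.39282356 0.99947071] [[-0.64444253  0.6424368  -0.41469118]
 [ 0.76463691  0.53793814 -0.35489853]
 [-0.00492167 -0.54579989 -0.8379011 ]]
[0.14328533 0.53068396 0.23081626] [[-9.65409881e-01  2.60736713e-01 -3.57183223e-04]
 [ 2.60736946e-01  9.65409348e-01 -1.01795845e-03]
 [ 7.94088810e-05 -1.07587801e-03 -9.99999418e-01]] 0.1
```

View pics/scene0.png

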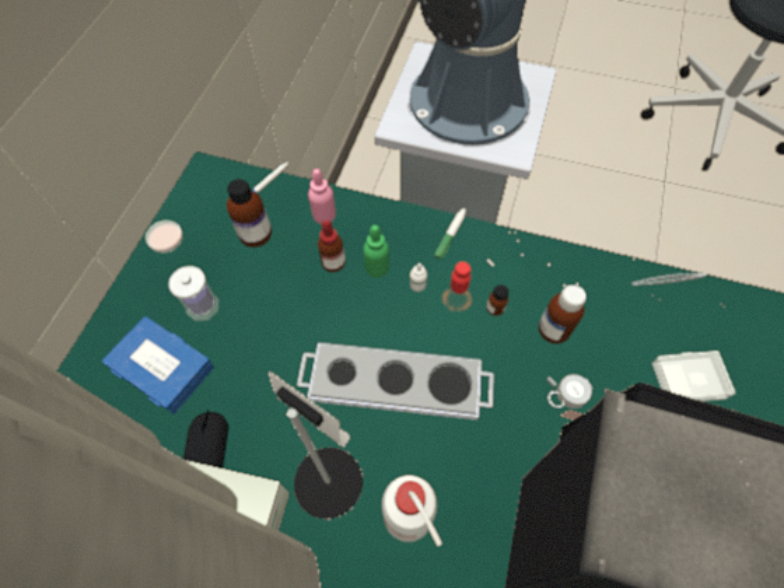

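View pics/side0.png

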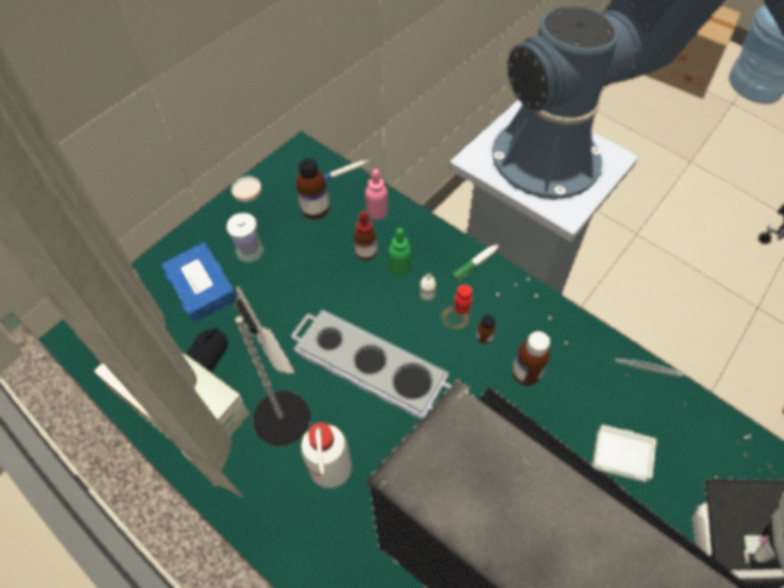

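The scene view shows the slim dropper bottle at about (331,245), the squat one at (498,298), and the stout one at (563,315). The wells are at (342,372), (395,377) and (449,382), running narrow, middle, wide. A magnifier stand at about (310,440) is close to the narrow well. The side view agrees.

```bash
python3 - <<'E'
from h import *
np.set_printoptions(precision=4,suppress=True)
s=1.4
pts={'slim':[(331,230),(366,220)],'squat':[(498,292),(487,322)],'stout':[(571,297),(538,343)],'giem':[(238,188),(309,166)],'white':[(419,268),(428,280)],'redcap':[(461,268),(463,293)],'ring':[(457,300),(455,318)],'green':[(375,232),(399,235)],'pink':[(317,175),(376,175)],'jar':[(187,275),(241,222)],'wS':[(342,372),(329,339)],'wM':[(395,377),(370,360)],'wL':[(449,382),(412,381)],'lens':[(300,400),(265,345)],'lens2':[(345,438),(285,368)],'polebase':[(328,483),(282,417)],'poletop':[(293,415),(242,325)],'blackbox':[(620,450),(450,420)],'boxedge':[(515,500),(378,490)],'boxcorner':[(612,398),(455,397)],'mug':[(410,495),(320,440)],'counter':[(575,390),None],'leftthing':[(200,440),(200,250)]}
for k,(a,b) in pts.items():
    for n,p in (('scene',a),('side',b)):
        if p is None: continue
        P=np.load(f'/tmp/{n}.npz')['P'];u,v=int(p[0]/s),int(p[1]/s)
        print(k,n,np.nanmedian(P[v-2:v+3,u-2:u+3].reshape(-1,3),0))
# bottle clusters by xy from both clouds
Q=[];
for n in('scene','side'):
    d=np.load(f'/tmp/{n}.npz');Q.append(d['P'].reshape(-1,3))
for i,q in enumerate(Q):
    f=q[(q[:,2]>0.02)&(q[:,2]<.3)&(q[:,0]>.2)&(q[:,0]<.8)&(abs(q[:,1])<.7)]
    g=np.zeros((120,280),np.uint8);ij=((f[:,:2]-[.2,-.7])/.005).astype(int);H=np.zeros((120,280))
    np.maximum.at(H,(ij[:,0].clip(0,119),ij[:,1].clip(0,279)),f[:,2])
    n,l,st,ce=cv2.connectedComponentsWithStats((H>0).astype(np.uint8))
    for k in range(1,n):
        if st[k,4]>6: print(i,'x',.2+.005*st[k,1],.2+.005*(st[k,1]+st[k,3]),'y',-.7+.005*st[k,0],-.7+.005*(st[k,0]+st[k,2]),'zmax',H[l==k].max())
E
```

```text
slim scene [ 0.4617 -0.1259  0.1034]
slim side [ 0.46   -0.1268  0.1074]
squat scene [0.4673 0.1533 0.0614]
squat side [0.4682 0.1596 0.0626]
stout scene [0.4807 0.2539 0.1201]
stout side [0.4796 0.2608 0.121 ]
giem scene [ 0.445  -0.2863  0.1335]
giem side [ 0.4431 -0.285   0.1343]
white scene [0.46   0.0211 0.0542]
white side [0.4616 0.0238 0.0532]
redcap scene [0.4408 0.0874 0.0618]
redcap side [0.4475 0.0907 0.0622]
ring scene [ 0.467   0.0933 -0.0008]
ring side [0.465  0.095  0.0006]
green scene [ 0.4509 -0.0547  0.1183]
green side [ 0.4498 -0.0526  0.1171]
pink scene [ 0.3692 -0.1824  0.1152]
pink side [ 0.3683 -0.1807  0.1153]
jar scene [ 0.5967 -0.3154  0.0879]
jar side [ 0.6037 -0.3101  0.0965]
wS scene [ 0.6491 -0.0477  0.0095]
wS side [ 0.6498 -0.0489  0.0111]
wM scene [0.6334 0.0348 0.0103]
wM side [0.6343 0.0347 0.0116]
wL scene [0.6157 0.1161 0.0099]
wL side [0.6187 0.1168 0.0113]
lens scene [ 0.7994 -0.0075  0.3405]
lens side [0.8069 0.018  0.2974]
lens2 scene [0.7857 0.0199 0.1863]
lens2 side [0.7882 0.018  0.2006]
polebase scene [ 0.8156 -0.0086  0.012 ]
polebase sid
[... 2964 characters left out ...]
02 0.18000000000000005 zmax 0.06644758251510552
1 x 0.45 0.505 y 0.2300000000000001 0.29000000000000004 zmax 0.1266697685339564
1 x 0.45 0.55 y 0.41500000000000004 0.53 zmax 0.03369648389444968
1 x 0.575 0.635 y -0.33999999999999997 -0.2849999999999999 zmax 0.10129548766702212
1 x 0.575 0.7050000000000001 y -0.09499999999999997 0.17000000000000004 zmax 0.026869491527947154
1 x 0.66 0.79 y -0.40499999999999997 -0.23999999999999994 zmax 0.04259246785012927
1 x 0.75 0.8 y -0.05999999999999994 0.030000000000000027 zmax 0.24193512910454928
1 x 0.77 0.8 y -0.22999999999999993 -0.17499999999999993 zmax 0.03942097936670541
1 x 0.7849999999999999 0.8 y 0.09500000000000008 0.14 zmax 0.1291799704391996
```

```bash
python3 - <<'E'
from h import *
from scipy.optimize import least_squares
np.set_printoptions(precision=4,suppress=True)
D={n:np.load(f'/tmp/{n}.npz') for n in('scene','side')}
B={'squat':(.468,.158,.0155,.012,.045,.059),'slim':(.4615,-.131,.021,.02,.078,.117),'stout':(.48,.257,.0265,.02,.085,.117)}
for k,(x,y,r,a,b,t) in B.items():
    for n,d in D.items():
        q=d['P'].reshape(-1,3);q=q[np.hypot(q[:,0]-x,q[:,1]-y)<r+.012]
        s=q[(q[:,2]>a)&(q[:,2]<b)];top=q[q[:,2]>t]
        f=least_squares(lambda p:np.hypot(s[:,0]-p[0],s[:,1]-p[1])-r,[x,y],loss='soft_l1',f_scale=.001)
        print(k,n,f.x,len(s),'rms',np.sqrt(np.mean(f.fun**2)),'top',np.median(top,0),(np.percentile(top,3,axis=0)+np.percentile(top,97,axis=0))/2,len(top))
for n,d in D.items():
    C=[]
    for x,y,r in((.649,-.048,.0235),(.634,.035,.029),(.617,.1165,.0345)):
        P=d['P'];I=d['I'].max(2)
        m=(np.hypot(P[...,0]-x,P[...,1]-y)<r+.012)&(I<75)
        q=P[m];c,rr=cv2.minEnclosingCircle((q[:,:2]*1000).astype(np.float32));
        C.append(q.mean(0));print(n,len(q),q.mean(0),np.array(c)/1000,rr, 'area r',)
    v=C[2]-C[0];print(np.hypot(v[0],v[1]),np.degrees(np.arctan2(-v[0],v[1])))
c=ctrl.read_camera('wrist');print(np.array(c['hand_eye']))
E
```

```text
squat scene [0.4636 0.1582] 126 rms 0.0017663423223221837 top [0.4651 0.1584 0.0611] [0.4653 0.1579 0.0618] 70
squat side [0.463 0.159] 114 rms 0.0018340101580494176 top [0.4648 0.1597 0.0628] [0.4644 0.1602 0.0626] 65
slim scene [ 0.4584 -0.1337] 300 rms 0.0032155082845332877 top [ 0.4607 -0.1327  0.1192] [ 0.4621 -0.1328  0.12  ] 21
slim side [ 0.4581 -0.1337] 251 rms 0.0032149918857099827 top [ 0.4612 -0.1319  0.1206] [ 0.4606 -0.1314  0.1216] 17
stout scene [0.4742 0.2598] 446 rms 0.001655910940043511 top [0.4761 0.2594 0.1191] [0.4763 0.2591 0.1193] 163
stout side [0.4727 0.2588] 333 rms 0.0014159092748557195 top [0.4759 0.2603 0.1211] [0.4746 0.2597 0.1207] 139
scene 227 [ 0.6511 -0.0473  0.0099] [ 0.6509 -0.0471] 19.905227661132812 area r
scene 376 [0.636  0.036  0.0101] [0.6362 0.0362] 25.085098266601562 area r
scene 584 [0.6206 0.119  0.0099] [0.6198 0.1189] 30.997793197631836 area r
0.1689872021859765 10.39252754948418
side 139 [ 0.6501 -0.0483  0.0112] [ 0.6504 -0.0486] 18.146751403808594 area r
side 257 [0.6347 0.0344 0.0112] [0.6335 0.0339] 24.692378997802734 area r
side 425 [0.6192 0.1181 0.0114] [0.6186 0.1181] 30.136741638183594 area r
0.16927504677590333 10.502991700636366
[[ 0.0003 -0.9654 -0.2609  0.0664]
 [ 1.      0.      0.0013  0.0004]
 [-0.0012 -0.2609  0.9654 -0.1425]
 [ 0.      0.      0.      1.    ]]
```

Emit:
servo_tool(travel=[[0,0,0],[0,0,0],[0,0,0],[0,0,0],[0,0,0],[0,0,0],[0,0,0],[-0.042,0.025,0],[-0.042,0.025,0],[-0.042,0.025,0]], turn=[9.2,9.2,9.2,9.2,9.2,9.2,9.3,0,0,0], hand=[0.08,0.08,0.07,0.07,0.07,0.07,0.07,0.07,0.07,0.07])

```text
time: 1.4
tcp_pos: [0.2406, 0.4193, 0.2311]
tcp_rot: [[-0.181, 0.984, -0.0], [0.984, 0.181, -0.0], [-0.0, -0.0, -1.0]]
ft_force: [1.1, 0.5, -0.2]
gripper_width: 0.0702
grasp_force: 0.0
```

Emit:
servo_tool(travel=[[-0.042,0.025,0],[-0.042,0.025,0],[-0.042,0.025,0],[-0.042,0.025,0],[-0.042,0.025,0],[-0.042,0.025,0],[-0.04,0.02,0],[0,0,0],[0,0,0],[0,0,0]], turn=[0,0,0,0,0,0,0,0,0,0], hand=[0.07,0.07,0.07,0.07,0.07,0.07,0.07,0.07,0.07,0.07])

```text
time: 2.65
tcp_pos: [0.4592, 0.1647, 0.2313]
tcp_rot: [[-0.181, 0.983, -0.0], [0.983, 0.181, 0.0], [0.0, -0.0, -1.0]]
ft_force: [-0.5, 1.1, 0.4]
gripper_width: 0.0697
grasp_force: 0.0
```

```bash
cat >> h.py <<'E'
def rel(p,o=None):
    o=o or ctrl.get_obs(); return np.array(o['tcp_rot']).T@(np.array(p)-np.array(o['tcp_pos']))
E
python3 - <<'E'
from h import *
np.set_printoptions(precision=4,suppress=True)
c=cam('wrist');save(c,'w1.png');P=cloud(c).reshape(-1,3)
for x,y,r,t in((.4645,.1588,.014,.058),(.475,.2593,.02,.116)):
    q=P[(np.hypot(P[:,0]-x,P[:,1]-y)<r+.01)&(P[:,2]>t)&(P[:,2]<t+.012)]
    if len(q): print(len(q),q.mean(0),(q.max(0)+q.min(0))/2,np.ptp(q,0))
print(rel([.4645,.1588,.016]))
E
```

```text
385 [0.4631 0.16   0.0613] [0.463  0.1592 0.0609] [0.0245 0.0244 0.0056]
1355 [0.4742 0.2587 0.1197] [0.4746 0.2588 0.119 ] [0.033  0.0332 0.0058]
[-0.0068  0.0041  0.2153]
```

View pics/w1.png

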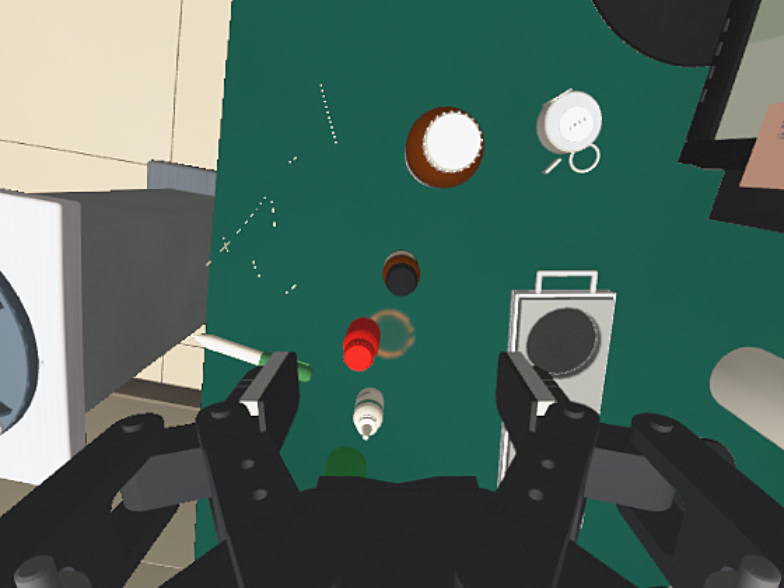

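The wrist view shows the squat cap at (402,278), the stout cap at (453,140), and the wide well at (562,342). All three agree with the fits. Next I descend on the squat bottle.

Emit:
servo_tool(travel=[[-0.006,0.0035,0],[0,0,0.04],[0,0,0.05],[0,0,0.05],[0,0,0.04],[0,0,0.025],[0,0,0.01],[0,0,0],[0,0,0],[0,0,0]], turn=[0,0,0,0,0,0,0,0,0,0], hand=[0.07,0.07,0.07,0.07,0.07,0.07,0.07,0.07,0.07,0.07])

```text
time: 3.95
tcp_pos: [0.4648, 0.1589, 0.0172]
tcp_rot: [[-0.18, 0.984, 0.002], [0.984, 0.18, 0.0], [0.0, 0.002, -1.0]]
ft_force: [0.6, -0.3, 0.2]
gripper_width: 0.0698
grasp_force: 0.0
```

Emit:
servo_tool(travel=[[0,0,0],[0,0,0],[0,0,0],[0,0,0],[0,0,0],[0,0,0],[0,0,0],[0,0,0],[0,0,0],[0,0,0]], turn=[0,0,0,0,0,0,0,0,0,0], hand=[0.06,0.05,0.042,0.036,0.032,0.028,0.025,0.025,0.025,0.025])

```text
time: 5.2
tcp_pos: [0.4642, 0.1587, 0.0165]
tcp_rot: [[-0.18, 0.984, -0.0], [0.984, 0.18, -0.0], [-0.0, -0.0, -1.0]]
ft_force: [-2.4, 0.0, 5.6]
gripper_width: 0.0299
grasp_force: 59.0
```

Emit:
servo_tool(travel=[[0,0,-0.02],[0,0,-0.04],[0,0,-0.04],[-0.02,0.0125,0],[-0.04,0.025,0],[-0.04,0.025,0],[-0.04,0.025,0],[-0.04,0.025,0],[-0.036,0.023,0],[-0.02,0.013,0]], turn=[0,0,0,0,0,0,0,0,0,0], hand=[0.025,0.025,0.025,0.025,0.025,0.025,0.025,0.025,0.025,0.025])

```text
time: 6.45
tcp_pos: [0.6538, -0.0483, 0.1158]
tcp_rot: [[-0.179, 0.984, -0.0], [0.984, 0.179, -0.0], [-0.0, -0.0, -1.0]]
ft_force: [-0.7, 0.0, -1.1]
gripper_width: 0.0297
grasp_force: 59.3
```

```bash
python3 - <<'E'
from h import *
np.set_printoptions(precision=4,suppress=True)
c=cam('scene');save(c,'s2.png')
for p in((.6525,-.047,.0275),): print(rel(p),ctrl.get_obs()['gripper_width'])
E
```

```text
[ 0.0033 -0.002   0.0884] 0.02969517822778741
```

View pics/s2.png

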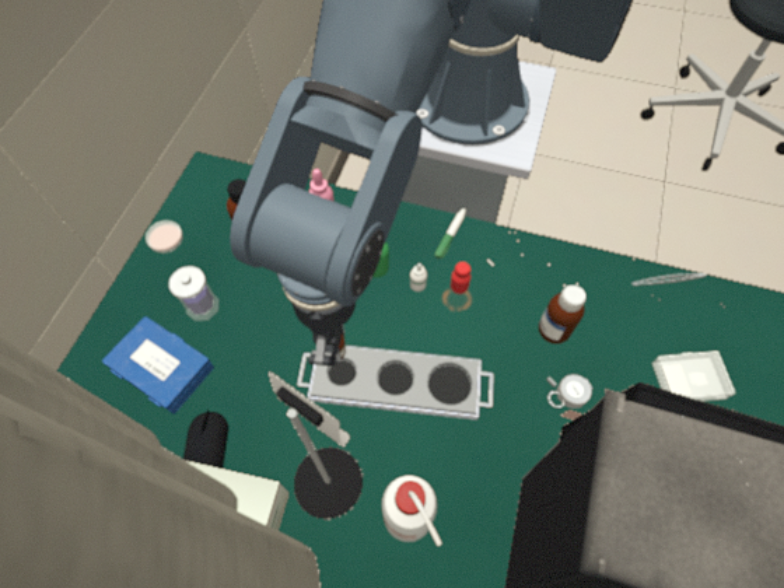

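The squat bottle is held over the narrow well, with the gripper at about (325,340). The magnifier is clear.

Emit:
servo_tool(travel=[[0.003,-0.002,0],[0,0,0.025],[0,0,0.025],[0,0,0.02],[0,0,0.01],[0,0,0.005],[0,0,0.0025],[0,0,0],[0,0,0],[0,0,0]], turn=[0,0,0,0,0,0,0,0,0,0], hand=[0.025,0.025,0.025,0.025,0.025,0.025,0.025,0.025,0.025,0.025])

```text
time: 7.75
tcp_pos: [0.6505, -0.0441, 0.0291]
tcp_rot: [[-0.18, 0.984, 0.0], [0.984, 0.18, -0.0], [-0.0, 0.0, -1.0]]
ft_force: [0.7, -0.1, -0.7]
gripper_width: 0.0293
grasp_force: 59.4
```

Emit:
servo_tool(travel=[[-0.003,0.0015,0],[0,0,0.001],[0,0,0.001],[0,0,0],[0,0,0],[0,0,0],[0,0,0],[0,0,0],[0,0,0],[0,0,0]], turn=[0,0,0,0,0,0,0,0,0,0], hand=[0.025,0.025,0.025,0.025,0.025,0.025,0.025,0.025,0.025,0.025])

```text
time: 9.0
tcp_pos: [0.6524, -0.0467, 0.0268]
tcp_rot: [[-0.18, 0.984, 0.0], [0.984, 0.18, 0.0], [0.0, 0.0, -1.0]]
ft_force: [0.4, 0.4, -1.1]
gripper_width: 0.0294
grasp_force: 59.4
```

Emit:
servo_tool(travel=[[0,0,0],[0,0,0],[0,0,0],[0,0,0],[0,0,-0.01],[0,0,-0.03],[0,0,-0.05],[0,0,-0.05],[0,0,-0.04],[0,0,0]], turn=[0,0,0,0,0,0,0,0,0,0], hand=[0.035,0.042,0.05,0.055,0.06,0.065,0.07,0.07,0.07,0.07])

```text
time: 10.25
tcp_pos: [0.6538, -0.0469, 0.2112]
tcp_rot: [[-0.18, 0.984, 0.007], [0.984, 0.18, -0.001], [-0.002, 0.006, -1.0]]
ft_force: [-0.4, -0.7, -0.6]
gripper_width: 0.0696
grasp_force: 0.0
```

Emit:
servo_tool(travel=[[-0.005,-0.02,0],[-0.01,-0.04,0],[-0.01,-0.04,0],[-0.01,-0.04,0],[-0.01,-0.04,0],[-0.005,-0.025,0],[0,0,0],[0,0,0],[0,0,0],[0,0,0]], turn=[0,0,0,0,0,0,0,0,0,0], hand=[0.07,0.07,0.07,0.07,0.07,0.07,0.07,0.07,0.07,0.07])

```text
time: 11.5
tcp_pos: [0.4601, -0.1326, 0.2066]
tcp_rot: [[-0.181, 0.984, -0.0], [0.984, 0.181, 0.0], [0.0, -0.0, -1.0]]
ft_force: [-1.0, -0.2, -0.0]
gripper_width: 0.0702
grasp_force: 0.0
```

```bash
python3 - <<'E'
from h import *
np.set_printoptions(precision=4,suppress=True)
c=cam('wrist');save(c,'w3.png');P=cloud(c).reshape(-1,3)
for n,x,y,r,lo,hi in(('slimtop',.460,-.1327,.015,.112,.128),('squat',.6525,-.047,.014,.068,.08)):
    q=P[(np.hypot(P[:,0]-x,P[:,1]-y)<r+.01)&(P[:,2]>lo)&(P[:,2]<hi)]
    if len(q): print(n,len(q),q.mean(0),(q.max(0)+q.min(0))/2,np.ptp(q,0))
o=ctrl.get_obs();print(o['tcp_pos'],rel([.46,-.1327,.054]))
E
```

```text
slimtop 328 [ 0.4579 -0.1309  0.1178] [ 0.4581 -0.1321  0.1176] [0.0163 0.0166 0.0107]
squat 531 [ 0.6503 -0.0465  0.0716] [ 0.6516 -0.0468  0.071 ] [0.0248 0.0246 0.006 ]
[ 0.46   -0.1327  0.2066] [-0.0001  0.      0.1526]
```

View pics/w3.png

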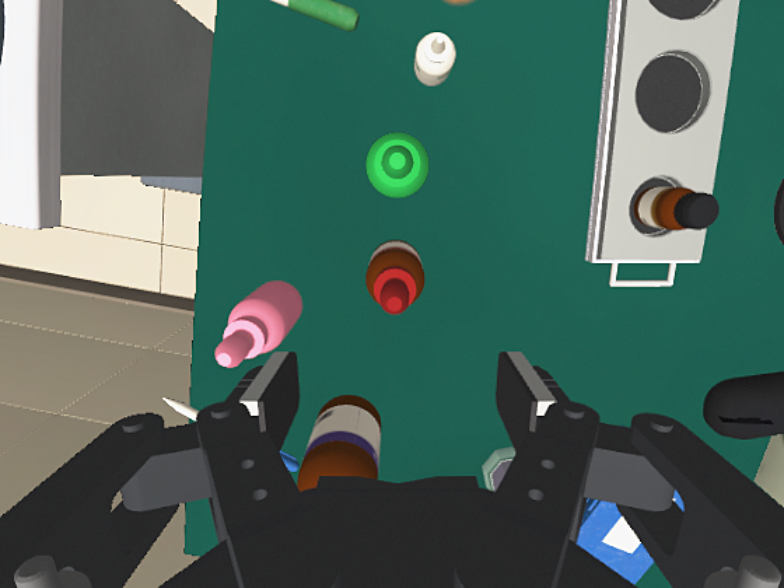

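The squat bottle stands upright in its well, with the cap top at 0.0716. The slim bulb at (395,278) is centred between the fingers, and the green and pink bottles are clear.

Emit:
servo_tool(travel=[[0,0,0.03],[0,0,0.04],[0,0,0.035],[0,0,0.025],[0,0,0.015],[0,0,0.007],[0,0,0],[0,0,0],[0,0,0],[0,0,0]], turn=[0,0,0,0,0,0,0,0,0,0], hand=[0.07,0.07,0.07,0.07,0.07,0.07,0.07,0.07,0.065,0.06])

```text
time: 12.8
tcp_pos: [0.4599, -0.133, 0.0551]
tcp_rot: [[-0.18, 0.984, 0.001], [0.984, 0.18, -0.0], [-0.0, 0.001, -1.0]]
ft_force: [-0.1, 0.3, 0.0]
gripper_width: 0.0599
grasp_force: 0.0
```

Emit:
servo_tool(travel=[[0,0,0],[0,0,0],[0,0,0],[0,0,0],[0,0,0],[0,0,0],[0,0,0],[0,0,0],[0,0,0],[0,0,0]], turn=[0,0,0,0,0,0,0,0,0,0], hand=[0.055,0.05,0.046,0.043,0.04,0.036,0.036,0.036,0.036,0.036])

```text
time: 14.05
tcp_pos: [0.4595, -0.1329, 0.055]
tcp_rot: [[-0.18, 0.984, -0.001], [0.984, 0.18, -0.0], [0.0, -0.0, -1.0]]
ft_force: [-3.2, -0.2, 6.3]
gripper_width: 0.0406
grasp_force: 59.6
```

Emit:
servo_tool(travel=[[0,0,-0.015],[0,0,-0.035],[0,0,-0.04],[0,0,-0.03],[0,0,-0.01],[0.01,0.016,0],[0.02,0.03,0],[0.024,0.037,0],[0.024,0.037,0],[0.024,0.037,0]], turn=[0,0,0,0,0,0,0,0,0,0], hand=[0.036,0.036,0.036,0.036,0.036,0.036,0.036,0.036,0.036,0.036])

```text
time: 15.3
tcp_pos: [0.5966, -0.002, 0.183]
tcp_rot: [[-0.181, 0.984, -0.002], [0.984, 0.181, 0.0], [0.001, -0.002, -1.0]]
ft_force: [0.8, 0.1, -2.0]
gripper_width: 0.0405
grasp_force: 60.9
```

Emit:
servo_tool(travel=[[0.02,0.03,0],[0.012,0.018,0],[0,0,0],[0,0,0.03],[0,0,0.03],[0,0,0.02],[0,0,0],[0,0,0],[0,0,0],[0,0,0]], turn=[0,0,0,0,0,0,0,0,0,0], hand=[0.036,0.036,0.036,0.036,0.036,0.036,0.036,0.036,0.036,0.036])

```text
time: 16.55
tcp_pos: [0.6375, 0.0359, 0.1056]
tcp_rot: [[-0.18, 0.984, 0.001], [0.984, 0.18, -0.0], [-0.0, 0.001, -1.0]]
ft_force: [-0.7, -0.2, -1.3]
gripper_width: 0.0403
grasp_force: 61.1
```

Emit:
servo_tool(travel=[[0,0,0.015],[0,0,0.012],[0,0,0.007],[0,0,0.003],[0,0,0.0025],[0,0,0],[0,0,0],[0,0,0],[0,0,0],[0,0,0]], turn=[0,0,0,0,0,0,0,0,0,0], hand=[0.036,0.036,0.036,0.036,0.036,0.036,0.036,0.036,0.036,0.036])

```text
time: 17.8
tcp_pos: [0.6372, 0.0359, 0.0653]
tcp_rot: [[-0.18, 0.984, 0.0], [0.984, 0.18, -0.0], [-0.0, 0.0, -1.0]]
ft_force: [-0.2, -1.3, -1.0]
gripper_width: 0.0404
grasp_force: 61.2
```

Emit:
servo_tool(travel=[[0,0,0],[0,0,0],[0,0,0],[0,0,0],[0,0,-0.01],[0,0,-0.03],[0,0,-0.04],[0,0,-0.04],[0,0,-0.03],[0,0,0]], turn=[0,0,0,0,0,0,0,0,0,0], hand=[0.045,0.052,0.06,0.068,0.075,0.08,0.082,0.082,0.082,0.082])

```text
time: 19.05
tcp_pos: [0.6383, 0.0359, 0.2186]
tcp_rot: [[-0.18, 0.984, 0.005], [0.984, 0.18, -0.0], [-0.001, 0.005, -1.0]]
ft_force: [0.5, 0.4, -1.1]
gripper_width: 0.0819
grasp_force: 0.0
```

Emit:
servo_tool(travel=[[0.02,-0.01,0],[0.04,-0.019,0],[0.04,-0.019,0],[0.04,-0.019,0],[0.04,-0.019,0],[0.04,-0.019,0],[0.028,-0.014,0],[0,0,0],[0,0,0],[0,0,0]], turn=[0,0,0,0,0,0,0,0,0,0], hand=[0.082,0.082,0.082,0.082,0.082,0.082,0.082,0.082,0.082,0.082])

```text
time: 20.3
tcp_pos: [0.4757, 0.2577, 0.215]
tcp_rot: [[-0.179, 0.984, -0.0], [0.984, 0.179, -0.0], [-0.0, -0.0, -1.0]]
ft_force: [-0.3, -0.7, -0.7]
gripper_width: 0.082
grasp_force: 0.0
```

```bash
python3 - <<'E'
from h import *
np.set_printoptions(precision=4,suppress=True)
c=cam('wrist');save(c,'w4.png');P=cloud(c).reshape(-1,3)
for n,x,y,r,lo,hi in(('stout',.4745,.2588,.017,.116,.125),('slim',.637,.0355,.014,.122,.138)):
    q=P[(np.hypot(P[:,0]-x,P[:,1]-y)<r+.01)&(P[:,2]>lo)&(P[:,2]<hi)]
    if len(q): print(n,len(q),q.mean(0),(q.max(0)+q.min(0))/2,np.ptp(q,0))
o=ctrl.get_obs();print(o['tcp_pos'],rel([.4745,.2588,.054]))
save(cam('scene'),'s4.png')
E
```

```text
stout 1190 [0.474  0.2603 0.1195] [0.4743 0.2598 0.119 ] [0.0332 0.0329 0.0059]
[0.4757 0.2577 0.2151] [ 0.0013 -0.001   0.1611]
```

View pics/s4.png

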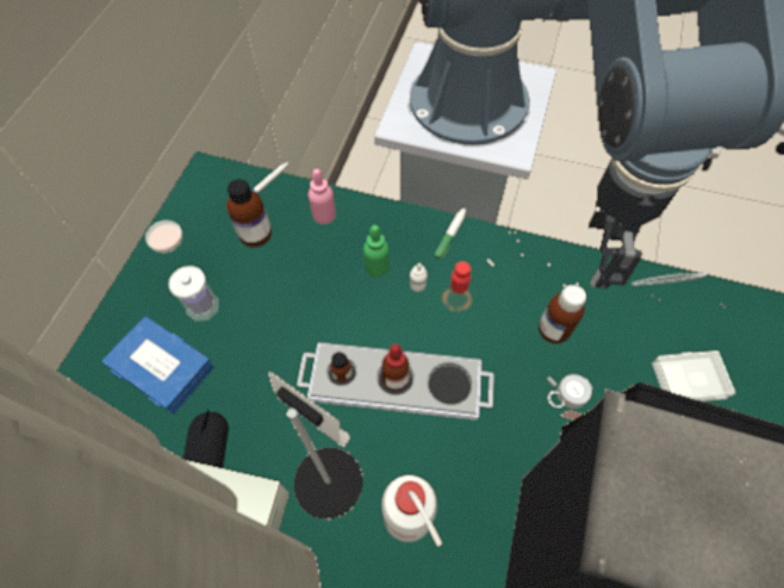

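Both placed bottles stand upright in their wells, at (341,368) and (396,370). Now the stout one.

Emit:
servo_tool(travel=[[0.002,-0.001,0.02],[0,0,0.04],[0,0,0.04],[0,0,0.03],[0,0,0.02],[0,0,0.01],[0,0,0],[0,0,0],[0,0,0],[0,0,0]], turn=[0,0,0,0,0,0,0,0,0,0], hand=[0.082,0.082,0.082,0.082,0.082,0.082,0.082,0.082,0.078,0.073])

```text
time: 21.65
tcp_pos: [0.4743, 0.2602, 0.0557]
tcp_rot: [[-0.18, 0.984, 0.001], [0.984, 0.18, 0.0], [0.0, 0.001, -1.0]]
ft_force: [0.2, -0.3, -0.3]
gripper_width: 0.0728
grasp_force: 0.0
```

Emit:
servo_tool(travel=[[0,0,0],[0,0,0],[0,0,0],[0,0,0],[0,0,0],[0,0,0],[0,0,0],[0,0,0],[0,0,0],[0,0,0]], turn=[0,0,0,0,0,0,0,0,0,0], hand=[0.067,0.062,0.058,0.054,0.051,0.048,0.046,0.046,0.046,0.046])

```text
time: 22.9
tcp_pos: [0.4742, 0.2602, 0.0555]
tcp_rot: [[-0.18, 0.984, 0.0], [0.984, 0.18, 0.0], [0.0, 0.0, -1.0]]
ft_force: [-0.3, 0.8, 5.4]
gripper_width: 0.0519
grasp_force: 61.6
```

Emit:
servo_tool(travel=[[0,0,-0.015],[0,0,-0.03],[0,0,-0.025],[0,0,-0.01],[-0.02,0.014,0],[-0.035,0.025,0],[-0.04,0.029,0],[-0.035,0.025,0],[-0.025,0.018,0],[-0.01,0.008,0]], turn=[0,0,0,0,0,0,0,0,0,0], hand=[0.046,0.046,0.046,0.046,0.046,0.046,0.046,0.046,0.046,0.046])

```text
time: 24.15
tcp_pos: [0.6214, 0.1181, 0.1346]
tcp_rot: [[-0.179, 0.984, -0.001], [0.984, 0.179, -0.0], [-0.0, -0.001, -1.0]]
ft_force: [-0.1, 0.2, -3.0]
gripper_width: 0.0521
grasp_force: 63.3
```

Emit:
servo_tool(travel=[[0,0,0],[0,0,0.02],[0,0,0.02],[0,0,0.01],[0,0,0],[0,0,0],[0,0,0],[0,0,0],[0,0,0],[0,0,0]], turn=[0,0,0,0,0,0,0,0,0,0], hand=[0.046,0.046,0.046,0.046,0.046,0.046,0.046,0.046,0.046,0.046])

```text
time: 25.4
tcp_pos: [0.6209, 0.1193, 0.0854]
tcp_rot: [[-0.18, 0.984, 0.0], [0.984, 0.18, 0.0], [0.0, 0.0, -1.0]]
ft_force: [0.2, -1.1, -2.6]
gripper_width: 0.0519
grasp_force: 63.3
```

Emit:
servo_tool(travel=[[0,0,0.01],[0,0,0.005],[0,0,0.0025],[0,0,0.002],[0,0,0],[0,0,0],[0,0,0],[0,0,0],[0,0,0],[0,0,0]], turn=[0,0,0,0,0,0,0,0,0,0], hand=[0.046,0.046,0.046,0.046,0.046,0.046,0.046,0.046,0.046,0.046])

```text
time: 26.65
tcp_pos: [0.6209, 0.1193, 0.0658]
tcp_rot: [[-0.18, 0.984, -0.0], [0.984, 0.18, -0.0], [-0.0, -0.0, -1.0]]
ft_force: [0.1, -0.0, -2.4]
gripper_width: 0.0518
grasp_force: 63.1
```

Emit:
servo_tool(travel=[[0,0,0],[0,0,0],[0,0,0],[0,0,0],[0,0,-0.01],[0,0,-0.03],[0,0,-0.04],[0,0,-0.04],[0,0,-0.03],[0,0,0]], turn=[0,0,0,0,0,0,0,0,0,0], hand=[0.056,0.062,0.068,0.075,0.08,0.082,0.082,0.082,0.082,0.082])

```text
time: 27.9
tcp_pos: [0.622, 0.1194, 0.219]
tcp_rot: [[-0.18, 0.984, 0.005], [0.984, 0.18, 0.001], [-0.0, 0.005, -1.0]]
ft_force: [-0.2, -0.6, -0.9]
gripper_width: 0.0822
grasp_force: 0.0
```

Emit:
servo_tool(travel=[[0.01,-0.04,0],[0.01,-0.05,0],[0.01,-0.05,0],[0.01,-0.04,0],[0,0,0],[0,0,0],[0,0,0],[0,0,0],[0,0,0],[0,0,0]], turn=[0,0,0,0,0,0,0,0,0,0], hand=[0.082,0.082,0.082,0.082,0.082,0.082,0.082,0.082,0.082,0.082])

```text
time: 29.15
tcp_pos: [0.4367, 0.1262, 0.2157]
tcp_rot: [[-0.18, 0.984, -0.0], [0.984, 0.18, -0.0], [-0.0, -0.0, -1.0]]
ft_force: [-0.2, 0.5, 0.1]
gripper_width: 0.0818
grasp_force: 0.0
```

```bash
python3 - <<'E'
from h import *
save(cam('scene'),'s5.png')
E
```

```text
(no output)
```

View pics/s5.png

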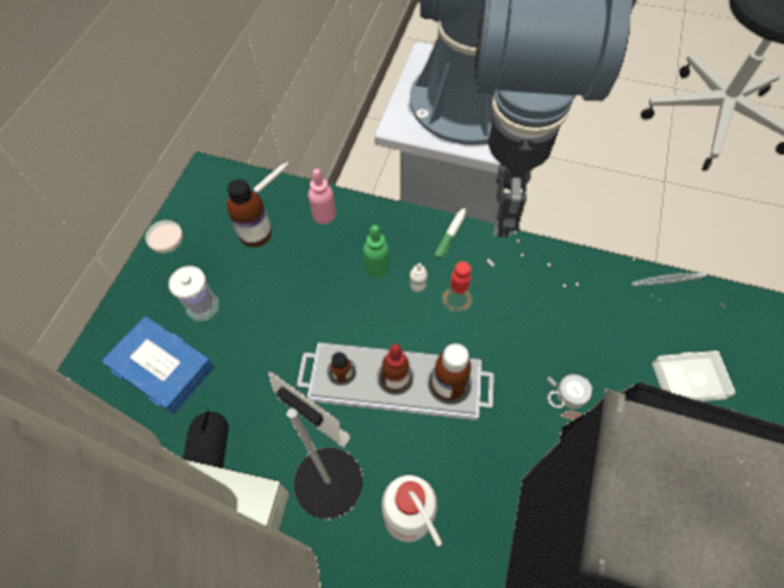

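All three bottles stand upright in their wells, at (341,368), (396,370) and (452,372). Everything else is unmoved.

```bash
python3 -c "
from plant import ctrl
print(ctrl.hand_in())"
```

```text
the job is handed in; nothing more can be done
None
```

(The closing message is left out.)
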